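# Size a stand rod on the hole gauge

## Robot

A 6-joint arm with a two-finger parallel gripper is mounted at the origin on the work surface. World frame = base frame: x ahead of the robot, y to its left, z up, the work surface at z = 0. Lengths are in m, angles in rad, forces in N, time in s.
With the tool pointing down it reaches from about 0.35 to 0.85 m from the base axis. Payload 8.1 kg.
Tool frame: the origin (TCP) lies midway between the tips of the shut fingers; the grasp point (between the pads) lies 19 mm behind it; z points along the fingers, y is the line along which they close (so a half turn about z gives the same grasp; the last joint's range is limited). The gripper opens to 93 mm and grips with 3 to 60 N. Pads are 15 mm wide; open, the fingers measure 128 mm over their backs; the gripper's body (75 mm by 188 mm) begins 65 mm behind the grasp point.
Start: joints at [-1.301, 0.13, 1.488, -0, 1.523, -0.085], TCP at [0.208, -0.563, 0.219] pointing down, gripper open.
Joint ranges: [-2.96, 2.96], [-0.89, 2.26], [0.02, 2.5], [-1.34, 4.48], [0, 2.73], [-2.66, 2.66]. Speed limits (rad/s): [2.39, 2.39, 2.79, 3.14, 3.14, 3.14].

## Interface

Orientations are given as a rotation vector (axis times angle).
In Python, from plant import robot, cams gives the robot as it stands. The module is installed in compiled form; this text tells all that it offers.
- The arm moves only by the tool play_rows, never from a script. Its arguments are lists of equal length, an entry for each row: "slide": the shift along the tool's x, y, z scaled (see below), a list of three; "twist": the turn, a rotation vector about the tool's x, y, z scaled (see below), a list of three. A call has exactly 8 rows; each row shifts and turns the commanded pose from where the row before left it, along the tool's axes as they then stand; what a row does not reach is not made up. The controller multiplies each number of a shift by 25 cm and each number of a turn by 60 degrees. A row lasts 1/10 s, in which the tool goes at most 50 mm and 8.59 degrees, less where a joint would pass 70% of its speed; a pose out of reach is approached as far as the arm can. A call with a number of a shift or a turn outside -1 to 1 is refused whole. A call with a gripper value outside its range is refused whole. "fingers" is the closure, from -1 (fully open) to 1 (shut), set as the call begins (left out, the last holds). The fingers move at their own pace and stop on an object; "force" is the grip in N (left out, the last holds). Time passes only in rows, so rows that do not move let the fingers close, or fill a call up. It gives the time, the measured TCP pose, the force, the opening and the grip force at its end, in the units of the state.
- robot.read_state(): the state, without advancing time (a new reading comes with each control period).
- cams.read_camera(name): name is "side" or "top"; returns (picture, depth): 384x512x3 uint8, red, green, blue; 384x512 float32, m along the optical axis (not along the pixel's ray), 0 where there is no reading.
- cams.get_calibration(name): a dict with "fx", "fy", "cx", "cy" (pixels), "world_from_camera" (4x4, takes a point from camera to world coordinates). Camera axes: x right, y down, z forward; pixel columns grow to the right and rows downward; lengths in m; the calibration is good to about 2 mm. A picture is of the moment at which its call begins. get_calibration takes no time and is no camera call.
- robot.close_job(): hands the job in; it is judged then, once.
The state is a dict: "t": time; "q": joint angles; "dq": joint speeds; "joint_torque": joint torques, N m; "tool_pos": TCP position; "orientation": TCP orientation; "force": force on the tool from outside, world axes, zero at the start; "wrist_torque": the same for the moment, N m; "opening": finger opening in m; "gripper_force": force on a finger pad.
Only numpy, scipy, OpenCV 4.12 (cv2) and the standard library are available. Lean on these libraries where they do the work, as an engineer would, in place of code of your own. Each camera call takes 0.05 s, during which the arm holds its last target. There are 200 camera calls.

## Task

Size the tall steel rod from the wooden rack on the hole gauge, stepping down: lower it right through the widest hole until its foot is well below the plate, lift it out, then lower it through the middle hole, the smallest that it passes. Leave it standing there on the gauge's base, let go of; set it down, do not drop it.

Things in the scene. Friction and masses are not known exactly. Their poses are not given: they have to be found in the camera images.
- rod_mid (a point): Centre (half-way up) of the tall plain steel rod, 18 mm in diameter, 150 mm long, 0.2 to 0.4 kg; z is its axis, up. It stands loose and upright in one of three sockets (58 mm apart, 30 mm wide, 32 mm deep) of a wooden rack 190 x 70 x 42 mm, foot 10 mm and top 160 mm above the table. The other sockets hold two steel stubs, tops at most 85 mm above the table.
- wide_hole (a point): Centre of the mouth of the widest hole (52 mm) in the fixed gauge: a level aluminium plate 90 x 200 x 8 mm, top face 70 mm above the table, on a cheek at each short end over a black base. Round through holes of 52, 36 and 14 mm lie in a row along its long side. Below is empty space down to the base, 64 mm under this point. z is up; the other holes lie along -y.
- middle_hole (a point): Centre of the mouth of the middle hole (36 mm) in the top face of the same plate, 60 mm along -y from the widest; the base's upper face is 64 mm below this point. The 14 mm hole, too small for the rod, lies another 50 mm along -y.
There are look-alikes about, which are no part of the job. Leave any red or turquoise look-alike of the part that bears wide_hole alone.

How it is judged:
On the way, in this order (a step that is already met when the one before it is completed fails the run):
1. the rod has passed through the widest hole (horizontal distance between rod_mid and wide_hole below 0.025 m and z of rod_mid in the frame of wide_hole below 0.045 m and angle between rod_mid's own z axis and vertical below 0.35 rad), for 0.1 s.
2. the rod has passed through the middle hole (horizontal distance between rod_mid and middle_hole below 0.025 m and z of rod_mid in the frame of middle_hole below 0.045 m and angle between rod_mid's own z axis and vertical below 0.35 rad), for 0.1 s.
At the end, for the whole second after the job is handed in: The rod has passed the widest hole (foot 30 mm or more below the plate top), then stands released and at rest in the middle hole with its foot on the base: centre within 25 mm of the hole seen from above and under 20 mm above the plate top, leaning less than 20 degrees (horizontal distance between rod_mid and middle_hole below 0.025 m and z of rod_mid in the frame of middle_hole below 0.02 m and angle between rod_mid's own z axis and vertical below 0.35 rad and linear speed of rod below 0.03 m/s and contact force between the fingers and rod below 0.1 N); the robot touches nothing.
It fails at once if the rod is dropped through the gauge (it falls faster than 0.75 m/s, a drop of about 30 mm) (linear speed of rod above 0.75 m/s and z of rod_mid in the frame of middle_hole below 0.06 m and (horizontal distance between rod_mid and wide_hole below 0.025 m or horizontal distance between rod_mid and middle_hole below 0.025 m)).
It also fails if it takes over 43 s, if anything falls off the work surface, if the arm or the gripper's body presses on something with over 40 N, if the wrist force passes 120 N, or if a joint passes its speed limit or range.

## Working session

There is one attempt and no reset: what is moved stays moved. The work goes in short steps, Python scripts to look and compute and a tool call to move; the robot and the scene stay as the last step left them, time stands still between calls to the robot, and variables do not carry over. Pictures are saved under pics/ and viewed, at most 10 in all, crops included, and the job is handed in when it is done.

Besides the shell and the picture viewer there is one more tool, called after "Call:" by a JSON object that holds its "op" and its "data". play_rows: Moves the arm, as the interface text tells. Shifts and turns lie within -1 to 1; 1 stands for 25 cm of shift or 60 degrees of turn. Its arguments: {"type":"object","properties":{"slide":{"type":"array"},"twist":{"type":"array"},"fingers":{"type":"number"},"force":{"type":"number"}},"required":["slide","twist"]}

```bash
mkdir -p pics; cat > h.py <<'E'
import numpy as np,cv2
from plant import robot,cams
def shot(n,f=None):
    p,d=cams.read_camera(n)
    if f: cv2.imwrite('pics/'+f,p[:,:,::-1])
    c=cams.get_calibration(n)
    v,u=np.mgrid[0:384,0:512]
    P=np.stack([(u-c['cx'])/c['fx']*d,(v-c['cy'])/c['fy']*d,d,np.ones_like(d)],-1)@np.array(c['world_from_camera']).T
    P=P[...,:3].copy(); P[d==0]=np.nan
    return p,d,P,c
E
python3 - <<'E'
from h import *
for n in('top','side'):
    p,d,P,c=shot(n,n+'1.png'); np.savez(n+'.npz',p=p,d=d,P=P); print(np.round(c['world_from_camera'],3),c['fx'],c['fy'],c['cx'],c['cy'])
s=robot.read_state();print(s)
E
```

```text
[[ 0.007 -0.99   0.142  0.277]
 [-1.    -0.008 -0.006 -0.009]
 [ 0.007 -0.142 -0.99   0.867]
 [ 0.     0.     0.     1.   ]] 350.93824989243615 350.93824989243615 258.88111451979586 189.96751357747266
[[ 0.936 -0.223  0.271  0.223]
 [-0.351 -0.597  0.721 -0.515]
 [ 0.001 -0.77  -0.638  0.536]
 [ 0.     0.     0.     1.   ]] 347.2940004284524 347.2940004284524 263.4138059650617 194.76410327931393
{'t': 0.1, 'q': array([-1.30141334e+00,  1.31060503e-01,  1.48919057e+00, -1.21028738e-05,
        1.52296805e+00, -8.54089107e-02]), 'dq': array([ 0.00029384, -0.00204237, -0.00155214, -0.00193463,  0.00082668,
        0.00114113]), 'joint_torque': array([ 1.45022521e-03, -5.61340427e+01, -4.93098021e+01,  7.71984458e-02,
        2.91530835e-02, -8.78653464e-05]), 'tool_pos': array([ 0.20831265, -0.56213391,  0.21769626]), 'orientation': array([-3.09069699e+00, -5.54102700e-01,  2.53460852e-04]), 'force': array([0.24109804, 0.17212002, 0.27060492]), 'wrist_torque': array([-0.05655992, -0.00697383, -0.00698728]), 'gripper_force': 0.0, 'opening': 0.09304041170206524}
```

View pics/top1.png

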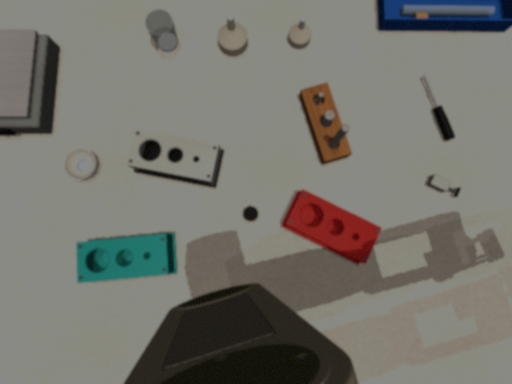

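View pics/side1.png

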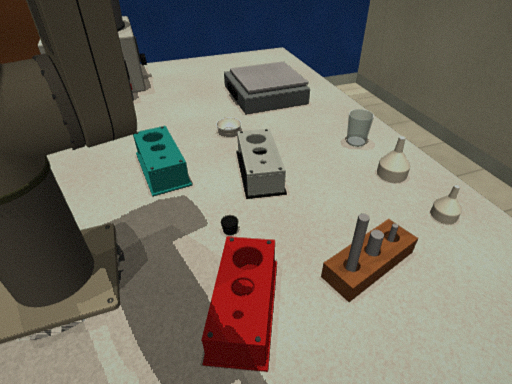

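The top view shows the grey gauge: wide hole at (150,150), middle at (175,155), small at (197,159). The rack is at (325,122), and the rod is its lowest peg, near (340,132). In the side view the rod's top is at (362,217) and its foot at (353,268).

```bash
python3 - <<'E'
from h import *
np.set_printoptions(precision=4,suppress=True)
for n in('top','side'):
    z=np.load(n+'.npz');P=z['P'];p=z['p'];c=cams.get_calibration(n);T=np.array(c['world_from_camera'])
    def ray(u,v,h):
        r=T[:3,:3]@np.array([(u-c['cx'])/c['fx'],(v-c['cy'])/c['fy'],1]);o=T[:3,3];return o+r*(h-o[2])/r[2]
    print(n)
    m=np.zeros(P.shape[:2],bool)
    if n=='top': m[70:165,295:352]=1
    else: m[205:300,320:420]=1
    for lo,hi in((.036,.047),(.048,.088),(.092,.15),(.152,.17)):
        k=m&(P[...,2]>lo)&(P[...,2]<hi); 
        if k.any(): q=P[k];print(lo,k.sum(),np.median(q,0),q.min(0),q.max(0))
    k=m&(P[...,2]>.092);q=P[k]
    if len(q)>9:
        for a in np.arange(.09,.17,.01):
            w=q[(q[:,2]>=a)&(q[:,2]<a+.01)]
            if len(w):print(round(a,2),len(w),w.mean(0))
    k=m&(P[...,2]>.036)&(P[...,2]<.047);print('rack',cv2.minAreaRect(P[k][:,:2].astype(np.float32)*1000))
    # plate
    m=np.zeros(P.shape[:2],bool)
    if n=='top': m[125:190,120:230]=1
    else: m[120:200,230:295]=1
    k=m&(abs(P[...,2]-.07)<.006);print('plate',k.sum(),np.median(P[k],0),cv2.minAreaRect(P[k][:,:2].astype(np.float32)*1000))
    hole=(~k&m).astype(np.uint8)
    nn,l,st,ce=cv2.connectedComponentsWithStats(hole)
    for i in range(1,nn):
        if st[i,4]>8: print(st[i],ce[i],ray(*ce[i],.07))
    # brightness-based
    g=p.max(2)
    nn,l,st,ce=cv2.connectedComponentsWithStats((m&(g<70)).astype(np.uint8))
    for i in range(1,nn):
        if st[i,4]>8: print('dark',st[i],ce[i],ray(*ce[i],.07))
E
```

```text
top
0.036 1742 [ 0.567  -0.1729  0.0426] [ 0.469  -0.2361  0.0362] [ 0.669  -0.1143  0.0468]
0.048 212 [ 0.5647 -0.1734  0.0742] [ 0.5052 -0.1989  0.0485] [ 0.6288 -0.1526  0.0879]
0.092 77 [ 0.5073 -0.1875  0.1217] [ 0.505  -0.1991  0.0924] [ 0.5181 -0.1834  0.1484]
0.152 67 [ 0.5131 -0.191   0.1603] [ 0.505  -0.2014  0.1525] [ 0.5226 -0.1839  0.1634]
0.09 12 [ 0.5088 -0.1889  0.0951]
0.1 13 [ 0.5084 -0.1898  0.1056]
0.11 11 [ 0.5092 -0.1871  0.1158]
0.12 16 [ 0.5084 -0.1889  0.1257]
0.13 12 [ 0.5095 -0.1891  0.1359]
0.14 13 [ 0.5081 -0.1886  0.1443]
0.15 34 [ 0.512  -0.1905  0.1566]
0.16 38 [ 0.5133 -0.1926  0.1613]
rack ((569.7145385742188, -175.60470581054688), (190.76881408691406, 71.33513641357422), 17.170631408691406)
plate 2748 [0.4718 0.1751 0.0708] ((475.73284912109375, 188.18505859375), (201.1388397216797, 91.03102111816406), 79.29619598388672)
[ 120  125  110   65 3835] [176.3348 159.6031] [0.4616 0.1779 0.07  ]
[139 140  22  21 357] [149.5854 149.6639] [0.4848 0.241  0.07  ]
[168 148  15  14 170] [174.6706 154.4529] [0.4738 0.1823 0.07  ]
[193 156   6   6  25] [195.6  15
[... 947 characters left out ...]
7265625, -177.68020629882812), (192.746826171875, 71.41629791259766), 17.345401763916016)
plate 1437 [0.4697 0.1575 0.0694] ((475.30029296875, 186.78054809570312), (204.188720703125, 90.4894790649414), 79.28020477294922)
[ 230  120   65   80 3556] [263.0084 162.8698] [0.4622 0.1236 0.07  ]
[246 135  20   9 130] [255.7692 138.9385] [0.4831 0.2336 0.07  ]
[253 148  14   7  67] [259.4776 151.    ] [0.4722 0.1754 0.07  ]
dark [233 128   7   5  13] [235.8462 129.8462] [0.4485 0.2979 0.07  ]
dark [247 136  18   7  81] [255.3457 138.9506] [0.482  0.2339 0.07  ]
dark [237 147  50  52 363] [251.9587 180.3912] [0.4152 0.068  0.07  ]
dark [253 149  14   5  51] [259.3529 151.2941] [0.4714 0.1742 0.07  ]
```

The rod axis is at about (0.5127,-0.194). The wide hole is at (0.4845,0.240) and the middle hole at (0.4735,0.1815). The tool already closes across the rack row, so I don't need to turn it.

Call:
{"op": "play_rows", "data": {"slide": [[0.1,-0.06,0],[0.16,-0.093,0],[0.16,-0.093,0],[0.16,-0.093,0],[0.16,-0.093,0],[0.16,-0.093,0],[0.16,-0.093,0],[0.16,-0.093,0]], "twist": [[0,0,0],[0,0,0],[0,0,0],[0,0,0],[0,0,0],[0,0,0],[0,0,0],[0,0,0]], "fingers": -1, "force": 25}}

```text
t: 0.9
tool_pos: [0.4334, -0.2882, 0.2183]
orientation: [-3.092, -0.554, 0.0]
force: [0.9, -0.8, 0.1]
opening: 0.0931
gripper_force: 0.0
```

```bash
cat > d.py <<'E'
import sys
from h import *
from scipy.spatial.transform import Rotation as R
s=robot.read_state();M=R.from_rotvec(s['orientation']).as_matrix();g=np.array([float(a) for a in sys.argv[1:4]])
np.set_printoptions(precision=4,suppress=True)
print('t',s['t'],'tcp',s['tool_pos'],'units',M.T@(g-s['tool_pos'])/.25,'z',M[:,2],'y',M[:,1],'F',s['force'],s['opening'],s['gripper_force'])
E
python3 d.py .5127 -.194 .106
```

```text
t 0.9 tcp [ 0.4334 -0.2882  0.2183] units [ 0.4284 -0.2432  0.4494] z [-0.0003  0.0002 -1.    ] y [ 0.3472 -0.9378 -0.0003] F [ 0.8749 -0.7945  0.0768] 0.09307234708780025 0.0
```

Call:
{"op": "play_rows", "data": {"slide": [[0.13,-0.073,0],[0.13,-0.073,0],[0.11,-0.06,0],[0.058,-0.037,0],[0,0,0],[0,0,0.05],[0,0,0.1],[0,0,0.1]], "twist": [[0,0,0],[0,0,0],[0,0,0],[0,0,0],[0,0,0],[0,0,0],[0,0,0],[0,0,0]]}}

```text
t: 1.7
tool_pos: [0.5113, -0.197, 0.1549]
orientation: [3.092, 0.552, 0.0]
force: [-0.3, 1.2, -0.5]
opening: 0.0931
gripper_force: 0.0
```

```bash
python3 d.py .5127 -.194 .106; python3 - <<'E'
from h import *
p,d,P,c=shot('side','side2.png')
E
```

```text
t 1.7 tcp [ 0.5113 -0.197   0.1549] units [ 0.0094 -0.0092  0.1954] z [ 0.0003 -0.0006 -1.    ] y [ 0.3463 -0.9381  0.0006] F [-0.2939  1.1579 -0.5364] 0.09311411237700398 0.0
```

View pics/side2.png

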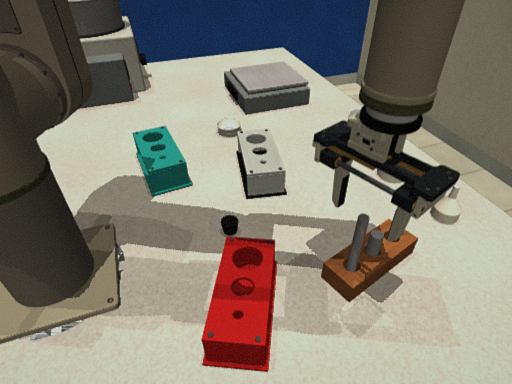

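The fingers straddle the rod, whose top is at (362,217), and nothing is in contact. I'll go down and grip.

Call:
{"op": "play_rows", "data": {"slide": [[0.008,-0.008,0.06],[0,0,0.08],[0,0,0.055],[0,0,0],[0,0,0],[0,0,0],[0,0,0],[0,0,0]], "twist": [[0,0,0],[0,0,0],[0,0,0],[0,0,0],[0,0,0],[0,0,0],[0,0,0],[0,0,0]]}}

```text
t: 2.55
tool_pos: [0.5137, -0.1935, 0.1083]
orientation: [3.091, 0.554, 0.002]
force: [-0.6, -0.3, 0.1]
opening: 0.0925
gripper_force: 0.0
```

Call:
{"op": "play_rows", "data": {"slide": [[0,0,0],[0,0,0],[0,0,0],[0,0,0],[0,0,0],[0,0,0],[0,0,0],[0,0,0]], "twist": [[0,0,0],[0,0,0],[0,0,0],[0,0,0],[0,0,0],[0,0,0],[0,0,0],[0,0,0]], "fingers": 1, "force": 25}}

```text
t: 3.35
tool_pos: [0.5131, -0.1933, 0.1074]
orientation: [-3.092, -0.554, 0.0]
force: [-0.8, 0.6, 0.3]
opening: 0.0338
gripper_force: 0.0
```

```bash
python3 d.py .5127 -.194 .206
```

```text
t 3.35 tcp [ 0.5131 -0.1933  0.1074] units [-0.0026  0.0021 -0.3945] z [-0.  0. -1.] y [ 0.3474 -0.9377 -0.0001] F [-0.7639  0.5695  0.3137] 0.033798356230476716 0.0
```

Call:
{"op": "play_rows", "data": {"slide": [[0,0,0],[0,0,0],[0,0,0],[0,0,0],[0,0,0],[0,0,0],[0,0,0],[0,0,0]], "twist": [[0,0,0],[0,0,0],[0,0,0],[0,0,0],[0,0,0],[0,0,0],[0,0,0],[0,0,0]]}}

```text
t: 4.15
tool_pos: [0.5131, -0.1933, 0.1074]
orientation: [3.092, 0.554, 0.0]
force: [0.7, -1.6, 0.0]
opening: 0.0176
gripper_force: 25.0
```

Gripped, with an 18 mm opening. Now lifting.

Call:
{"op": "play_rows", "data": {"slide": [[0,0,-0.03],[0,0,-0.06],[0,0,-0.08],[0,0,-0.08],[0,0,-0.08],[0,0,-0.05],[0,0,-0.02],[0,0,0]], "twist": [[0,0,0],[0,0,0],[0,0,0],[0,0,0],[0,0,0],[0,0,0],[0,0,0],[0,0,0]]}}

```text
t: 4.95
tool_pos: [0.5135, -0.1934, 0.2083]
orientation: [3.092, 0.554, 0.002]
force: [-0.9, 0.0, -3.3]
opening: 0.0176
gripper_force: 25.0
```

```bash
cat > rod.py <<'E'
from h import *
import sys
s=robot.read_state();t=s['tool_pos'];print(s['t'],t)
p,d,P,c=shot('side',sys.argv[1] if len(sys.argv)>1 else None)
k=(np.hypot(P[...,0]-t[0],P[...,1]-t[1])<.04)&(P[...,2]<t[2]-.005)&(P[...,2]>max(.078,t[2]-.14))
q=P[k]
for a in np.arange(.07,.22,.01):
    w=q[(q[:,2]>=a)&(q[:,2]<a+.01)]
    if len(w)>3:print(round(a,2),len(w),np.round(np.median(w,0)-[*t[:2],0],4),w[:,2].min().round(4))
E
python3 rod.py side3.png;python3 d.py .4845 .240 .206
```

```text
4.95 [ 0.51348978 -0.19341218  0.20826931]
0.11 40 [-0.0057 -0.007   0.1161] 0.1104
0.12 51 [-0.0061 -0.0072  0.1246] 0.1201
0.13 53 [-0.0051 -0.0078  0.1349] 0.1301
0.14 52 [-0.0058 -0.0069  0.1454] 0.1401
0.15 56 [-0.0061 -0.0073  0.155 ] 0.1501
0.16 57 [-0.0058 -0.0077  0.1652] 0.1603
0.17 57 [-0.0054 -0.0069  0.175 ] 0.1702
0.18 61 [-0.005  -0.0071  0.1844] 0.18
0.19 65 [-0.0059 -0.007   0.1947] 0.19
0.2 23 [-0.0063 -0.006   0.2016] 0.2001
t 5.0 tcp [ 0.513  -0.1932  0.2072] units [ 0.4951 -1.6645  0.0049] z [-0.0002  0.0001 -1.    ] y [ 0.3474 -0.9377 -0.0002] F [ 0.9244  0.289  -2.1625] 0.017672762184246283 24.999468326568604
```

The rod hangs vertical in the grip, with its foot 97 mm below the TCP. Next is the transport to the gauge.

Call:
{"op": "play_rows", "data": {"slide": [[0.015,-0.05,0],[0.03,-0.1,0],[0.04,-0.13,0],[0.04,-0.13,0],[0.04,-0.13,0],[0.04,-0.13,0],[0.04,-0.13,0],[0.04,-0.13,0]], "twist": [[0,0,0],[0,0,0],[0,0,0],[0,0,0],[0,0,0],[0,0,0],[0,0,0],[0,0,0]]}}

```text
t: 5.8
tool_pos: [0.4978, 0.0516, 0.2062]
orientation: [-3.092, -0.555, 0.003]
force: [1.6, 0.3, -2.9]
opening: 0.0175
gripper_force: 25.0
```

Call:
{"op": "play_rows", "data": {"slide": [[0.04,-0.13,0],[0.04,-0.13,0],[0.04,-0.13,0],[0.035,-0.11,0],[0.025,-0.09,0],[0.02,-0.07,0],[0.01,-0.05,0],[0,-0.025,0]], "twist": [[0,0,0],[0,0,0],[0,0,0],[0,0,0],[0,0,0],[0,0,0],[0,0,0],[0,0,0]]}}

```text
t: 6.6
tool_pos: [0.4835, 0.2412, 0.2065]
orientation: [3.092, 0.556, -0.003]
force: [-0.6, 0.0, -3.1]
opening: 0.0179
gripper_force: 25.0
```

```bash
python3 rod.py side4.png;python3 d.py .4845 .240 .206
```

```text
6.6 [0.48346644 0.24119785 0.20649518]
0.11 23 [-0.0022 -0.0074  0.1155] 0.1106
0.12 26 [-0.0021 -0.0081  0.1252] 0.1202
0.13 26 [-0.0024 -0.008   0.1355] 0.13
0.14 27 [-0.0023 -0.0083  0.1456] 0.1407
0.15 31 [-0.0015 -0.0076  0.1554] 0.1508
0.16 28 [-0.004  -0.0073  0.1657] 0.1617
0.17 30 [-0.0032 -0.0083  0.1756] 0.1704
0.18 29 [-0.0016 -0.0074  0.1848] 0.1801
0.19 35 [-0.0016 -0.0075  0.1946] 0.1901
0.2 4 [-0.0042 -0.0075  0.2005] 0.2001
t 6.65 tcp [0.4834 0.2413 0.2066] units [0.0024 0.0065 0.0026] z [-0.0015 -0.     -1.    ] y [ 0.3485 -0.9373 -0.0005] F [-0.5268  1.3045 -3.2776] 0.017808810336768774 24.999676644802094
```

View pics/side4.png

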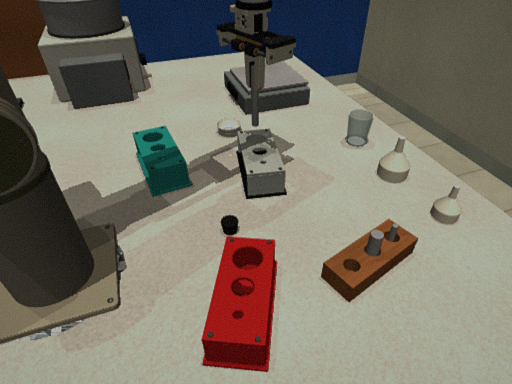

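The rod hangs above the wide hole, with its foot at (255,125). Lowering it through.

Call:
{"op": "play_rows", "data": {"slide": [[0.002,0.006,0.03],[0,0,0.05],[0,0,0.05],[0,0,0.06],[0,0,0.06],[0,0,0.05],[0,0,0.035],[0,0,0]], "twist": [[0,0,0],[0,0,0],[0,0,0],[0,0,0],[0,0,0],[0,0,0],[0,0,0],[0,0,0]]}}

```text
t: 7.45
tool_pos: [0.4844, 0.2384, 0.1216]
orientation: [3.092, 0.554, -0.005]
force: [-0.4, 0.1, -2.6]
opening: 0.0178
gripper_force: 25.0
```

Call:
{"op": "play_rows", "data": {"slide": [[0,0,0],[0,0,0],[0,0,0],[0,0,0],[0,0,0],[0,0,0],[0,0,0],[0,0,0]], "twist": [[0,0,0],[0,0,0],[0,0,0],[0,0,0],[0,0,0],[0,0,0],[0,0,0],[0,0,0]]}}

```text
t: 8.25
tool_pos: [0.4856, 0.2388, 0.1236]
orientation: [-3.092, -0.554, -0.0]
force: [-0.8, 0.6, -3.5]
opening: 0.0177
gripper_force: 25.0
```

```bash
python3 rod.py side5.png;python3 d.py .4735 .1815 .206
```

```text
8.25 [0.48555415 0.23880955 0.12364068]
0.07 4 [-0.0035 -0.0093  0.0786] 0.0784
0.08 25 [-0.003  -0.0076  0.0842] 0.0805
0.09 25 [-0.0029 -0.0085  0.0947] 0.0902
0.1 24 [-0.0028 -0.0076  0.1047] 0.1007
0.11 21 [-0.0028 -0.008   0.1141] 0.1107
t 8.3 tcp [0.4855 0.2388 0.1236] units [-0.1248  0.1982 -0.3295] z [-0. -0. -1.] y [ 0.3474 -0.9377 -0.    ] F [-0.2793  0.0616 -2.7315] 0.017675193144172305 24.999470114707947
```

View pics/side5.png

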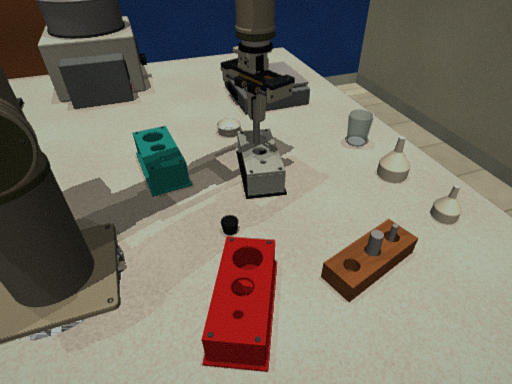

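The rod is through the wide hole at (255,138), upright and not touching the plate. Lifting it out and moving across to the middle hole.

Call:
{"op": "play_rows", "data": {"slide": [[0,0,-0.03],[0,0,-0.06],[0,0,-0.07],[0,0,-0.07],[0,0,-0.06],[0,0,-0.03],[0,0,-0.01],[0,0,0]], "twist": [[0,0,0],[0,0,0],[0,0,0],[0,0,0],[0,0,0],[0,0,0],[0,0,0],[0,0,0]]}}

```text
t: 9.1
tool_pos: [0.4856, 0.2388, 0.2063]
orientation: [-3.092, -0.554, -0.0]
force: [-0.3, 0.8, -3.6]
opening: 0.0173
gripper_force: 25.0
```

Call:
{"op": "play_rows", "data": {"slide": [[-0.015,0.02,0],[-0.03,0.05,0],[-0.03,0.05,0],[-0.025,0.04,0],[-0.015,0.025,0],[-0.01,0.013,0],[0,0,0],[0,0,0]], "twist": [[0,0,0],[0,0,0],[0,0,0],[0,0,0],[0,0,0],[0,0,0],[0,0,0],[0,0,0]]}}

```text
t: 9.9
tool_pos: [0.4735, 0.1817, 0.2063]
orientation: [-3.092, -0.554, -0.001]
force: [-0.5, -0.2, -2.4]
opening: 0.0176
gripper_force: 25.0
```

```bash
python3 rod.py side6.png;python3 d.py .4735 .1815 .1035
```

```text
9.9 [0.47352648 0.18167085 0.20626623]
0.11 26 [-0.0034 -0.0078  0.1154] 0.1101
0.12 25 [-0.0031 -0.008   0.1252] 0.12
0.13 27 [-0.0028 -0.0081  0.1352] 0.1302
0.14 26 [-0.0029 -0.0082  0.1449] 0.14
0.15 27 [-0.0029 -0.0078  0.1549] 0.1502
0.16 27 [-0.0028 -0.0087  0.165 ] 0.1606
0.17 30 [-0.0023 -0.0079  0.175 ] 0.1701
0.18 27 [-0.0031 -0.008   0.1848] 0.1801
0.19 32 [-0.0026 -0.0078  0.1952] 0.19
0.2 4 [-0.0014 -0.0072  0.2007] 0.2
t 9.95 tcp [0.4735 0.1818 0.2062] units [-0.0006  0.0012  0.4109] z [ 0.0002  0.0003 -1.    ] y [ 0.3475 -0.9377 -0.0002] F [ 0.9699 -0.6777 -2.7789] 0.017764228449708958 24.99930739402771
```

View pics/side6.png

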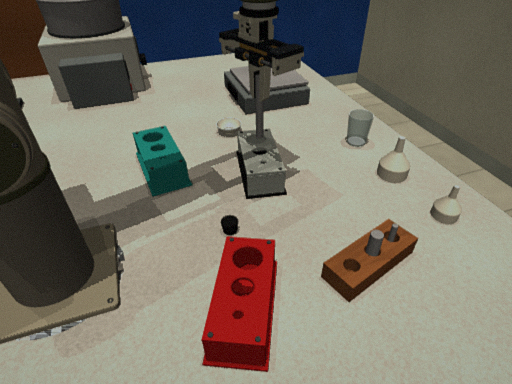

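The rod is over the middle hole, with its foot at (261,138). Lowering to about 5 mm above the base.

Call:
{"op": "play_rows", "data": {"slide": [[0,0,0.03],[0,0,0.06],[0,0,0.07],[0,0,0.07],[0,0,0.07],[0,0,0.06],[0,0,0.03],[0,0,0]], "twist": [[0,0,0],[0,0,0],[0,0,0],[0,0,0],[0,0,0],[0,0,0],[0,0,0],[0,0,0]]}}

```text
t: 10.75
tool_pos: [0.4722, 0.1813, 0.1068]
orientation: [3.092, 0.555, -0.005]
force: [-0.0, -0.2, -2.6]
opening: 0.0179
gripper_force: 25.0
```

Call:
{"op": "play_rows", "data": {"slide": [[0,0,0.004],[0,0,0.004],[0,0,0.003],[0,0,0.003],[0,0,0.002],[0,0,0.002],[0,0,0],[0,0,0]], "twist": [[0,0,0],[0,0,0],[0,0,0],[0,0,0],[0,0,0],[0,0,0],[0,0,0],[0,0,0]]}}

```text
t: 11.55
tool_pos: [0.4734, 0.1815, 0.1041]
orientation: [-3.092, -0.554, 0.0]
force: [0.5, -0.7, -2.4]
opening: 0.0179
gripper_force: 25.0
```

Call:
{"op": "play_rows", "data": {"slide": [[0,0,0.002],[0,0,0.001],[0,0,0.001],[0,0,0.001],[0,0,0],[0,0,0],[0,0,0],[0,0,0]], "twist": [[0,0,0],[0,0,0],[0,0,0],[0,0,0],[0,0,0],[0,0,0],[0,0,0],[0,0,0]]}}

```text
t: 12.35
tool_pos: [0.4737, 0.1816, 0.1033]
orientation: [-3.092, -0.554, -0.001]
force: [-2.3, -0.4, 5.0]
opening: 0.0176
gripper_force: 25.0
```

The foot is on the base: the vertical force went from -2.5 to +5 N. Releasing.

Call:
{"op": "play_rows", "data": {"slide": [[0,0,0],[0,0,0],[0,0,0],[0,0,0],[0,0,0],[0,0,0],[0,0,0],[0,0,0]], "twist": [[0,0,0],[0,0,0],[0,0,0],[0,0,0],[0,0,0],[0,0,0],[0,0,0],[0,0,0]], "fingers": -1}}

```text
t: 13.15
tool_pos: [0.4735, 0.1815, 0.1029]
orientation: [3.092, 0.554, 0.0]
force: [0.2, 0.3, -0.6]
opening: 0.0769
gripper_force: 0.0
```

Call:
{"op": "play_rows", "data": {"slide": [[0,0,-0.02],[0,0,-0.05],[0,0,-0.08],[0,0,-0.08],[0,0,-0.08],[0,0,-0.08],[0,0,-0.04],[0,0,0]], "twist": [[0,0,0],[0,0,0],[0,0,0],[0,0,0],[0,0,0],[0,0,0],[0,0,0],[0,0,0]]}}

```text
t: 13.95
tool_pos: [0.4747, 0.1819, 0.2129]
orientation: [-3.092, -0.554, -0.006]
force: [1.0, 0.4, -0.5]
opening: 0.0927
gripper_force: 0.0
```

Call:
{"op": "play_rows", "data": {"slide": [[0,0,0],[0,0,0],[0,0,0],[0,0,0],[0,0,0],[0,0,0],[0,0,0],[0,0,0]], "twist": [[0,0,0],[0,0,0],[0,0,0],[0,0,0],[0,0,0],[0,0,0],[0,0,0],[0,0,0]]}}

```text
t: 14.75
tool_pos: [0.4735, 0.1816, 0.2104]
orientation: [-3.092, -0.554, -0.0]
force: [0.2, 0.3, 0.0]
opening: 0.0931
gripper_force: 0.0
```

```bash
python3 rod.py side7.png
```

```text
14.75 [0.47345885 0.18155366 0.210401  ]
0.07 4 [-0.0026 -0.0096  0.0787] 0.0781
0.08 25 [-0.0037 -0.0085  0.0854] 0.0802
0.09 23 [-0.0034 -0.0082  0.0945] 0.09
0.1 25 [-0.0038 -0.0082  0.1037] 0.1004
0.11 27 [-0.0031 -0.0079  0.1148] 0.11
0.12 25 [-0.0037 -0.0081  0.1246] 0.1201
0.13 27 [-0.0033 -0.008   0.1355] 0.1301
0.14 27 [-0.0035 -0.0077  0.1446] 0.1401
0.15 31 [-0.0012 -0.0057  0.1548] 0.1511
```

View pics/side7.png

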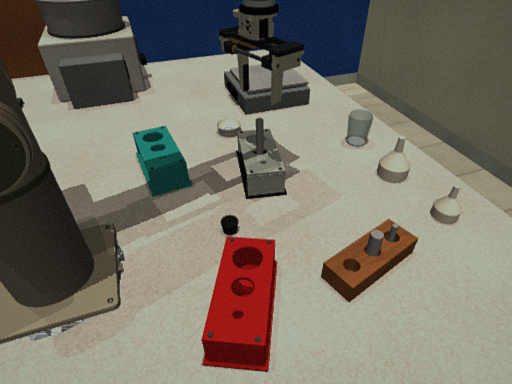

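The rod stands upright in the middle hole, from (260,120) to (260,150), with its top at about 156 mm. The gripper is clear above it, so I'm handing in.

```bash
python3 -c "from plant import robot;print(robot.close_job())"
```

```text
the job is handed in; nothing more can be done
None
```

The rod went through the widest hole and was lifted out; it now stands released and upright on the base in the middle hole, and the job was handed in at about 15 s (no verdict returned).

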